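# Raise the hood window to its mark and set it

### The arm

A 6-joint arm with a two-finger parallel gripper is mounted at the origin on a cart in front of the work surface, level with it; the furniture and walls round the work are solid. World frame = base frame: x ahead of the robot, y to its left, z up, the work surface at z = 0. Lengths are in mm, angles in rad, forces in N, time in s.
With the tool pointing down it reaches from about 350 to 875 mm from the base axis. Payload 4.2 kg.
Tool frame: the origin (TCP) lies midway between the tips of the shut fingers; the grasp point (between the pads) lies 19 mm behind it; z points along the fingers, y is the line along which they close (so a half turn about z gives the same grasp; the last joint's range is limited). The gripper opens to 85 mm and grips with 20 to 120 N. Pads are 22 mm wide; open, the fingers measure 114 mm over their backs; the gripper's body (76 mm by 85 mm) begins 54 mm behind the grasp point. The pads swing forward as they close: fully open they stand 13 mm farther back than shut.
Start: joints at [1.542, 0.385, 0.008, 0, -1.194, -0.259], TCP at [177.37, 599.282, 231.312] pointing down, gripper open.
Joint ranges: [-3.14, 3.14], [-1.21, 2.06], [-1.07, 1.41], [-3.16, 2.05], [-2.99, -0.16], [-3.1, 3.1]. Speed limits (rad/s): [2.79, 2.79, 3.14, 3.14, 3.14, 3.14].

### API

Orientations are given as a unit quaternion [x, y, z, w].
In Python, from bench import arm gives the robot as it stands. The module is installed in compiled form; this text tells all that it offers.
- The arm moves only by the shell command python3 -m handwheel 'ROWS' [OPENING]. ROWS is JSON, a list of rows, each an object of numbers: "x", "y", "z": the shift along the world's x, y, z each as a share of 20 cm, from -1 to 1; "ax", "ay", "az": the turn, a rotation vector about the world's x, y, z each as a share of 90 degrees, from -1 to 1. In form: [{"x": .., "y": .., "z": .., "ax": .., "ay": .., "az": ..}, ...]. A call has exactly 8 rows; each row shifts and turns the commanded pose from where the row before left it; what a row does not reach is not made up. A row lasts 1/10 s, in which the tool goes at most 50 mm and 8.59 degrees, less where a joint would pass 70% of its speed; a pose out of reach is approached as far as the arm can. A call with a number of a shift or a turn outside -1 to 1 is refused whole. A call with a gripper value outside its range is refused whole. OPENING is the opening, from -1 (shut) to 1 (fully open), set as the call begins (- or left out, the last holds). The fingers move at their own pace and stop on an object; the grip force is fixed at half the most. Time passes only in rows, so rows that do not move let the fingers close, or fill a call up. It gives the time, the measured TCP pose, the force, the opening and the grip force at its end, in the units of the state.
- arm.read_state(): the state, without advancing time (a new reading comes with each control period).
- arm.get_image(name): name is "side" or "top"; returns the picture (420x560x3 uint8, red, green, blue); there is no depth.
- arm.camera_params(name): a dict with "K" (3x3 intrinsics, pixels), "k1" (the pictures are not rectified: a ray, as slopes to the right and down, at radius r is drawn at 1 + k1 r^2 times it, then the intrinsics apply), "position" and "orientation" of the camera in the world. Camera axes: x right, y down, z forward; pixel columns grow to the right and rows downward; lengths in mm; the calibration is good to about 2 mm. A picture is of the moment at which its call begins. camera_params takes no time and is no camera call.
- arm.job_done(): hands the job in; it is judged then, once.
The state is a dict: "clock": time; "joints": joint angles; "joint_vel": joint speeds; "joint_efforts": joint torques, N m; "position": TCP position; "ee_rot": TCP orientation; "contact_force": force on the tool from outside, world axes, zero at the start; "wrist_torque": the same for the moment, N m; "gripper_width": finger opening in mm; "grasp_force": force on a finger pad.
Only numpy, scipy, OpenCV 4.12 (cv2) and the standard library are available. Lean on these libraries where they do the work, as an engineer would, in place of code of your own. Each camera call takes 0.05 s, during which the arm holds its last target. There are 200 camera calls.

### The job

With the fingertips beneath the lip of the hood's sliding window, push the window up until its red pointer stands in the green band on the post, then, leaving the window there, press the blue button on the grey control pod fully down and let it go. Grip nothing: do not pinch the lip or press on its top strip, never raise the pointer above the white plate that carries the green band, press the button only when the window is set, and leave the bottles, dish, torch and meter where they stand.

Things in the scene. Friction and masses are not known exactly. Their poses are not given: they have to be found in the camera images.
- hood: White bench-top sampling hood, 340 wide (y), 130 deep, 466 high (496 with the duct collar), fixed. Origin on the table under the middle of the window plane; own x points into the hood (away from the robot), y left, z up. Posts 32 wide stand at y = +-154, front faces at x = -15. The plenum overhead (from z = 430) and the floor plate do not stick out beyond x = -25.
- hood_front (a point): Point on the hood's 12 mm floor plate, under the middle of the window plane. A fixed sill (face at hood x = 0) closes the front from the floor plate up to 78 mm above the table; the window shuts onto it.
- sash (a joint): Height of the sliding window above shut, 0 to 0.165 m, growing upward. The window is counterweighted: about 5 N upward moves it at low speed, it stays where it is left and does not sink.
- lip (a point): Middle of the lowest line of the window's lip, moves with the window (85 mm above the table when shut). The lip is a dark round bar, 14 in diameter, 260 long along hood y, its axis 7 mm above this point and 45 mm in front (hood -x) of the window plane; a level aluminium shelf, 6 thick, joins bar and window.
- lip_under (a point): Point 40 mm straight below lip, moves with the window. The space beneath the lip, from the table up and back to the sill, is free: a finger tilted 35 to 45 degrees from vertical, tip forward and down, goes under the bar, and raising it straight up lifts the window.
- strip (a point): Middle of the top face of a black rubber strip, 34 x 250 x 7 mm, on top of the lip's shelf, which is not to be pressed (under 2 N); moves with the window, 17 mm above lip.
- pointer (a point): Tip of the red pointer at the right end of the lip, in front of the right post; its height is that of the lip bar's axis. Moves with the window.
- mark (a point): Middle of the green band (16 mm high, 30 wide) on a white plate (34 mm high) clamped to the right post. Set at a different height each time (pointer there: window 80 to 140 mm above shut); it does not move during the task. Its z axis is up.
- set_pod: Grey control pod 74 x 74 x 36 mm, fixed to the table in front of and beside the hood, to its right or left; origin under its centre. The blue button stands on top.
- set_button (a joint): Travel of the blue button (30 mm in diameter), 0 = up, 0.006 m = fully down; it is sprung, fully down takes 5 N, and is pressed straight down.
- set_button_top (a point): Middle of the button's top face (moves with it).
- red_cap_bottle: White sample bottle with red cap, 52 in diameter, 113 high, loose, standing on the table beside the hood's front, on the side where the pod is not; origin under its centre.
- blue_cap_bottle: White sample bottle with blue cap, 46 in diameter, 99 high, loose, standing inside the hood behind the window; origin under its centre.
- petri: Covered petri dish, 60 in diameter, 15 high, loose on the table in front of the hood; origin under its centre.
- torch: Black pen torch 24 x 130 x 24 mm, loose on the table near the robot; origin under its centre.
- water_meter: White pen-shaped water meter 27 x 145 x 16 mm, loose on the table near the robot; origin under its centre.
There are look-alikes about, which are no part of the job. Of the things like the red_cap_bottle, leave any that is orange; of the rest the larger one is meant.

How it is judged:
By the outcome, as a careful person would: the job done as asked, in the order asked, and still so for the second after the job is handed in, with the robot touching nothing.
It also fails if it takes over 56 s, if anything falls off the work surface, if the arm or the gripper's body presses on something with over 40 N, if the wrist force passes 120 N, or if a joint passes its speed limit or range.

## Working session

There is one attempt and no reset: what is moved stays moved. The work goes in short steps, Python scripts to look and compute and a shell command to move; the robot and the scene stay as the last step left them, time stands still between calls to the robot, and variables do not carry over. Pictures are saved under pics/ and viewed, at most 10 in all, crops included, and the job is handed in when it is done.

```bash
mkdir -p pics; python3 - <<'E'
from bench import arm
import cv2
for n in("side","top"):
    cv2.imwrite(f"pics/{n}0.png",arm.get_image(n)[:,:,::-1]); print(n,arm.camera_params(n))
print(arm.read_state())
E
```

```text
side {'K': array([[393.6983108 ,   0.        , 280.56674635],
       [  0.        , 393.6983108 , 206.73924583],
       [  0.        ,   0.        ,   1.        ]]), 'k1': -0.014122957604288265, 'position': array([248.18127473, 571.7295242 , 671.0728915 ]), 'orientation': array([-0.23045581,  0.88746969, -0.38751184,  0.09551049])}
top {'K': array([[537.27213057,   0.        , 271.61822076],
       [  0.        , 537.27213057, 207.49030333],
       [  0.        ,   0.        ,   1.        ]]), 'k1': -0.11669837523472833, 'position': array([ 189.15568565,   70.27057517, 1124.47952391]), 'orientation': array([-0.64571494,  0.74454978, -0.12811165,  0.11083885])}
{'clock': 0.1, 'joints': array([ 1.54155520e+00,  3.85483921e-01,  6.73270630e-03, -4.20684062e-04,
       -1.19399379e+00, -2.58576784e-01]), 'joint_vel': array([-0.00162814, -0.0018921 ,  0.0036062 ,  0.00165714,  0.00096031,
        0.00034874]), 'joint_efforts': array([-3.56566188e-04, -3.93320239e+01,  1.88929778e+01,  4.19794723e+00,
       -2.57869862e-03,  4.84220493e-06]), 'position': array([177.265846  , 598.78079123, 230.31886562]), 'ee_rot': array([ 9.89651346e-01, -1.43489463e-01, -8.27453766e-05,  9.90311662e-04]), 'contact_force': array([ 1.02659556, -0.20633838,  0.12977305]), 'wrist_torque': array([-0.03607626, -0.01175733,  0.00084437]), 'grasp_force': 0.0, 'gripper_width': 85.1024302829279}
```

View pics/side0.png

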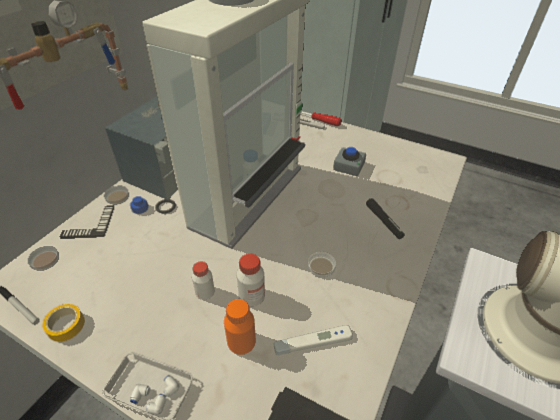

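View pics/top0.png

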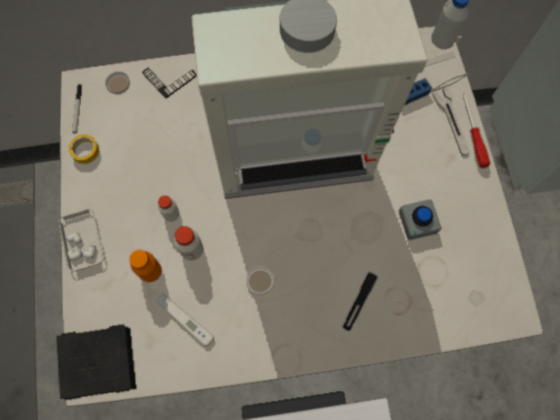

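The side view shows the hood with the dark lip, the pod at (350,160), the petri dish at (320,263) and the bottles at (250,280). The top view shows the lip bar from about (240,180) to (368,170), the pointer at (372,158), the green band at (381,141) and the button at (423,215). Next I'll set up rays and projections.

```bash
cat > h.py <<'E'
import numpy as np, cv2
from bench import arm
from scipy.spatial.transform import Rotation as R
def cam(n):
    p=arm.camera_params(n); return p["K"],np.array([p["k1"],0,0,0,0.]),np.array(p["position"]),R.from_quat(p["orientation"]).as_matrix()
def ray(n,uv):
    K,d,o,M=cam(n); q=cv2.undistortPoints(np.array([[uv]],float),K,d)[0,0]
    v=M@[q[0],q[1],1]; return o,v/np.linalg.norm(v)
def onz(n,uv,z):
    o,v=ray(n,uv); return o+v*(z-o[2])/v[2]
def proj(n,P):
    K,d,o,M=cam(n); return cv2.projectPoints(np.atleast_2d(P).astype(float),cv2.Rodrigues(M.T)[0],-M.T@o,K,d)[0][:,0]
def tri(a,b):
    (o1,v1),(o2,v2)=ray("side",a),ray("top",b)
    t=np.linalg.lstsq(np.c_[v1,-v2],o2-o1,rcond=None)[0]; p,q=o1+v1*t[0],o2+v2*t[1]
    return (p+q)/2,np.linalg.norm(p-q)
E
python3 - <<'E'
from h import *
print("tcp in",proj("top",[177,599,231]),proj("side",[177,599,231]), "base",proj("top",[0,0,0]))
for n,uv,z in [("top",(423,215),45),("side",(350,154),45),("top",(260,281),15),("side",(321,264),15),("top",(185,237),113),("side",(249,262),113),("top",(227,192),12),("top",(373,182),12),("side",(236,243),12),("top",(360,301),24)]:
    print(n,uv,onz(n,uv,z).round())
S=cv2.imread("pics/side0.png");T=cv2.imread("pics/top0.png")
def up(I,x,y,w,h,k): return cv2.resize(I[y:y+h,x:x+w],None,fx=k,fy=k,interpolation=cv2.INTER_CUBIC)
a=up(S,220,80,100,150,4); b=up(T,220,80,200,150,4)[:, :]
b=up(T,300,80,100,150,4)
cv2.imwrite("pics/c1.png",np.hstack([a,b]))
E
```

```text
tcp in [[-47.97213902 440.21862765]] [[347.63167858 744.57039912]] base [[321.27556336 488.49361963]]
top (423, 215) [ 505. -303.   45.]
side (350, 154) [ 505. -299.   45.]
top (260, 281) [420.  61.  15.]
side (321, 264) [423.  66.  15.]
top (185, 237) [507. 196. 113.]
side (249, 262) [512. 201. 113.]
top (227, 192) [629. 107.  12.]
top (373, 182) [ 607. -220.   12.]
side (236, 243) [614. 102.  12.]
top (360, 301) [ 347. -137.   24.]
```

View pics/c1.png

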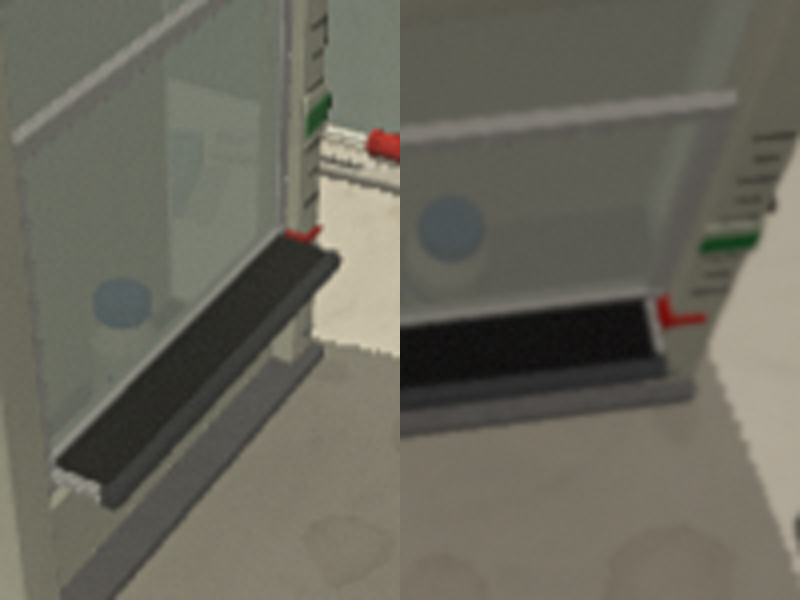

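```bash
python3 - <<'E'
from h import *
S=cv2.imread("pics/side0.png");T=cv2.imread("pics/top0.png")
def cen(I,box,lo,hi):
    x,y,w,h=box; m=cv2.inRange(cv2.cvtColor(I[y:y+h,x:x+w],cv2.COLOR_BGR2HSV),lo,hi)
    v,u=np.nonzero(m); return u.mean()+x,v.mean()+y,len(u)
g=((50,90,40),(85,255,255)); 
a=cen(S,(290,95,20,25),*g);b=cen(T,(365,130,35,20),*g); print(a,b)
mk=tri(a[:2],b[:2]); print("mark",mk)
pt=tri((300,137),(376.5,160)); print("pointer",pt)
print("barR",tri((304.5,144.5),(365.5,171)),"barL",tri((246,203),(240,184)))
# hood axis from floor plate front edge corners top
print("plate",onz("top",(225,194.5),12),onz("top",(373,178.5),12))
bb=((105,120,60),(125,255,255))
for n,I,box in(("side",S,(335,140,30,22)),("top",T,(405,200,40,30))):
    c=cen(I,box,*bb);print(n,c,onz(n,c[:2],45))
for n,p in(("side",mk[0]),("top",mk[0])): print(proj(n,[p,p+[0,0,8],p-[0,0,8],pt[0]]).round(1))
E
```

```text
(np.float64(299.1363636363636), np.float64(108.13636363636364), 22) (np.float64(381.5526315789474), np.float64(140.39473684210526), 38)
mark (array([ 620.87812973, -206.28070074,  196.28602107]), np.float64(0.36624440462878927))
pointer (array([ 616.8660744 , -210.984811  ,  112.68646614]), np.float64(0.49366139540785486))
barR (array([ 592.22782921, -182.6497197 ,  115.62616172]), np.float64(3.7815848718978087)) barL (array([599.46678206,  75.27708087, 118.91198739]), np.float64(2.031316711729741))
plate [624.08819591 112.07738325  12.        ] [ 615.46613671 -221.56372245   12.        ]
side (np.float64(350.52542372881356), np.float64(150.6271186440678), 59) [ 509.54888469 -314.27666487   45.        ]
top (np.float64(423.8), np.float64(213.74285714285713), 175) [ 507.44763525 -305.17892785   45.        ]
[[299.2 108.2]
 [299.3 105.2]
 [299.1 111.1]
 [300.1 137. ]]
[[381.5 140.3]
 [382.3 138.4]
 [380.7 142.2]
 [376.5 159.9]]
```

```bash
python3 -m handwheel '[{"x":0.12,"y":-0.21,"az":0.02},{"x":0.12,"y":-0.21,"az":0.02},{"x":0.12,"y":-0.21,"az":0.02},{"x":0.12,"y":-0.21,"az":0.02},{"x":0.12,"y":-0.21,"az":0.02},{"x":0.12,"y":-0.21,"az":0.02},{"x":0.12,"y":-0.21,"az":0.02},{"x":0.12,"y":-0.21,"az":0.02}]' -1
```

```text
invalid input at $[0]: expected keys x, y, z, ax, ay, az
```

```bash
python3 -m handwheel '[{"x":0.12,"y":-0.21,"z":0,"ax":0,"ay":0,"az":0.02},{"x":0.12,"y":-0.21,"z":0,"ax":0,"ay":0,"az":0.02},{"x":0.12,"y":-0.21,"z":0,"ax":0,"ay":0,"az":0.02},{"x":0.12,"y":-0.21,"z":0,"ax":0,"ay":0,"az":0.02},{"x":0.12,"y":-0.21,"z":0,"ax":0,"ay":0,"az":0.02},{"x":0.12,"y":-0.21,"z":0,"ax":0,"ay":0,"az":0.02},{"x":0.12,"y":-0.21,"z":0,"ax":0,"ay":0,"az":0.02},{"x":0.12,"y":-0.21,"z":0,"ax":0,"ay":0,"az":0.02}]' -1
```

```text
clock: 0.9
position: [369.7, 261.3, 231.2]
ee_rot: [1.0, -0.017, -0.0, 0.0]
contact_force: [0.9, 0.3, -0.1]
gripper_width: -0.1
grasp_force: 0.0
```

```bash
python3 -m handwheel '[{"x":0.05,"y":-0.2,"z":0,"ax":0,"ay":-0.058,"az":0},{"x":0.05,"y":-0.2,"z":0,"ax":0,"ay":-0.058,"az":0},{"x":0.1,"y":-0.2,"z":-0.05,"ax":0,"ay":-0.058,"az":0},{"x":0.1,"y":-0.2,"z":-0.1,"ax":0,"ay":-0.058,"az":0},{"x":0.1,"y":-0.2,"z":-0.1,"ax":0,"ay":-0.058,"az":0},{"x":0.1,"y":-0.2,"z":-0.1,"ax":0,"ay":-0.058,"az":0},{"x":0.1,"y":-0.2,"z":-0.1,"ax":0,"ay":-0.058,"az":0},{"x":0.1,"y":-0.18,"z":-0.1,"ax":0,"ay":-0.058,"az":0}]'; python3 - <<'E'
from h import *
for n in("side","top"): cv2.imwrite(f"pics/{n}1.png",arm.get_image(n)[:,:,::-1])
print(arm.read_state()["joints"].round(2),arm.read_state()["position"].round(1))
cv2.imwrite("pics/c2.png",cv2.resize(np.hstack([cv2.imread("pics/side1.png")[60:360,160:460],cv2.imread("pics/top1.png")[60:360,180:480]]),None,fx=1.33,fy=1.33))
E
```

```text
clock: 1.7
position: [475.8, 5.6, 213.2]
ee_rot: [0.957, -0.031, 0.286, 0.02]
contact_force: [2.0, 7.2, 0.5]
gripper_width: 0.1
grasp_force: 0.0
[ 0.18 -0.1  -1.07  1.35 -0.16  0.02] [476.2   1.  215.7]
```

View pics/c2.png

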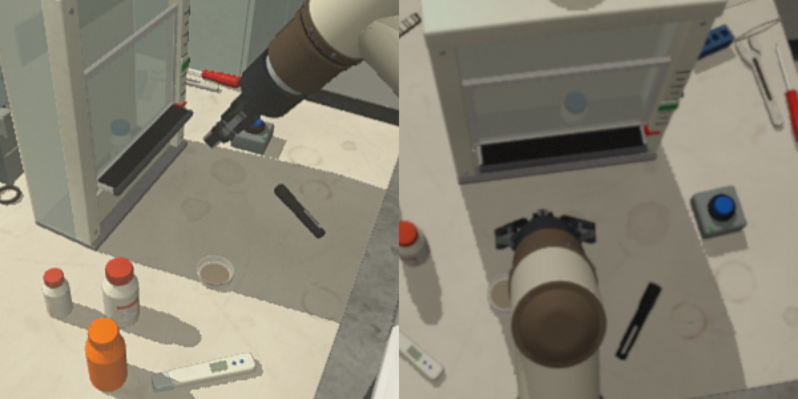

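The arm came in close and ran joints 3 and 5 to their limits, leaving the tool at (476,1,215) with about 33° of tilt. The scene is undisturbed and the window hasn't moved. I'll approach a bit left of centre with the tool headed about 20° right, which should keep joint 5 off its limit.

```bash
cat >> h.py <<'E'
def go(tcp,tilt,head):
    s=arm.read_state(); t,h=np.radians([tilt,head])
    z=np.array([np.sin(t)*np.cos(h),np.sin(t)*np.sin(h),-np.cos(t)]); y=np.array([np.sin(h),-np.cos(h),0])
    Rt=R.from_matrix(np.c_[np.cross(y,z),y,z]); d=(Rt*R.from_quat(s["ee_rot"]).inv()).as_rotvec()
    print("pos",s["position"].round(1),"j",s["joints"].round(2),"F",s["contact_force"].round(1),"t",s["clock"])
    print("shift",((np.array(tcp)-s["position"])/200).round(3),"turn",(d/(np.pi/2)).round(3))
E
python3 -c "
from h import *
go((530,40,130),38,-20)"
```

```text
pos [476.2   1.  215.7] j [ 0.18 -0.1  -1.07  1.35 -0.16  0.02] F [-0.2 -0.1 -0.7] t 1.8
shift [ 0.269  0.195 -0.428] turn [ 0.003 -0.051 -0.17 ]
```

```bash
python3 -m handwheel '[{"x":0.06,"y":0,"z":0,"ax":0,"ay":0,"az":-0.02},{"x":0.06,"y":0.02,"z":-0.04,"ax":0,"ay":0,"az":-0.03},{"x":0.06,"y":0.03,"z":-0.06,"ax":0,"ay":0,"az":-0.03},{"x":0.05,"y":0.03,"z":-0.06,"ax":0,"ay":-0.01,"az":-0.03},{"x":0.02,"y":0.03,"z":-0.06,"ax":0,"ay":-0.01,"az":-0.03},{"x":0.02,"y":0.03,"z":-0.07,"ax":0,"ay":-0.01,"az":-0.03},{"x":0,"y":0.03,"z":-0.07,"ax":0,"ay":-0.01,"az":0},{"x":0,"y":0.03,"z":-0.07,"ax":0,"ay":-0.01,"az":0}]'; python3 -c "
from h import *
go((545,40,62),38,-20)"
```

```text
clock: 2.6
position: [529.6, 57.7, 150.9]
ee_rot: [0.937, -0.161, 0.304, 0.062]
contact_force: [-0.2, -0.7, 0.7]
gripper_width: 0.3
grasp_force: 0.0
pos [529.6  57.7 150.9] j [ 0.13  0.14 -1.02  2.05 -0.32 -0.88] F [-0.2 -0.7  0.7] t 2.6
shift [ 0.077 -0.088 -0.445] turn [ 0.004 -0.024 -0.002]
```

```bash
cat > kin.py <<'E'
from h import *
from scipy.optimize import least_squares
def fk(q,p,s4=1):
    h,a,b,c,d,e=p
    B=R.from_euler("z",q[0]); U=B*R.from_euler("y",q[1]); F=B*R.from_euler("y",q[1]-q[2])
    W=F*R.from_euler("x",s4*q[3])*R.from_euler("y",-q[4])
    P=B.apply([e,0,h])+U.apply([0,0,a])+F.apply([b,0,c])+W.apply([d,0,0])
    return P,W.apply([1,0,0])
D=[([1.54155,.38548,.00673,0,-1.194,-.2586],[177.27,598.8,230.5],[1,0,0,0]),
   ([.18,-.1,-1.07,1.35,-.16,.02],[476.2,1,215.7],[.957,-.031,.286,.02]),
   ([.13,.14,-1.02,2.05,-.32,-.88],[529.6,57.7,150.9],[.937,-.161,.304,.062])]
lo=[50,200,200,-100,100,-50]
def fit(s4,D=D):
    f=lambda p:np.concatenate([fk(q,p,s4)[0]-P for q,P,_ in D]+[.02*(p-np.array([200,450,450,0,250,0]))])
    return least_squares(f,[200,450,450,0,250,0])
E
python3 - <<'E'
from kin import *
for s in(1,-1):
    r=fit(s);print(s,r.x.round(),r.fun[:9].round(1))
    for q,P,o in D: print(fk(q,r.x,s)[1].round(3),R.from_quat(o).apply([0,0,1]).round(3))
s=arm.read_state();print(s["joints"],s["position"],s["ee_rot"])
E
```

```text
1 [-238.  232.  -10.  112. -152.  483.] [-159.6    3.9    6.5  -13.6   59.1  -24.5    7.4  -30.4   18.2]
[-0.    -0.002 -1.   ] [ 0.  0. -1.]
[ 0.493  0.248 -0.834] [ 0.547 -0.056 -0.835]
[ 0.472  0.343 -0.812] [ 0.55  -0.214 -0.808]
-1 [ 36. 399. 168.  60. 163. 274.] [-159.6    3.8    6.   -13.3   57.4  -23.4    8.   -33.4   17.5]
[-0.    -0.002 -1.   ] [ 0.  0. -1.]
[ 0.549 -0.058 -0.834] [ 0.547 -0.056 -0.835]
[ 0.544 -0.21  -0.812] [ 0.55  -0.214 -0.808]
[ 0.1290009   0.1395769  -1.01553335  2.04811527 -0.32461459 -0.88403423] [529.59602714  57.68340033 150.93496344] [ 0.93705312 -0.16086541  0.30359605  0.06231539]
```

```bash
cat > kin.py <<'E'
from h import *
from scipy.optimize import least_squares
def fk(q,p):
    h,a,b,c,d,e,l,m=p
    B=R.from_euler("z",q[0]); U=B*R.from_euler("y",q[1]); F=B*R.from_euler("y",q[1]-q[2]); G=F*R.from_euler("x",-q[3])
    W=G*R.from_euler("y",-q[4])
    return B.apply([e,m,h])+U.apply([0,0,a])+F.apply([b,0,c])+G.apply([0,l,0])+W.apply([d,0,0]), W.apply([1,0,0])
def fit(D):
    p0=np.array([200,450,450,0,250,0,-150,0])
    f=lambda p:np.concatenate([fk(q,p)[0]-P for q,P,*_ in D]+[.01*(p-p0)])
    return least_squares(f,p0)
D=[([1.54155,.38548,.00673,0,-1.194],[177.27,598.8,230.5]),
   ([.18,-.1,-1.07,1.35,-.16],[476.2,1,215.7]),
   ([.1290009,.1395769,-1.01553335,2.04811527,-.32461459],[529.6,57.68,150.93])]
r=fit(D);P=r.x
LO=np.array([-3.14,-1.21,-1.07,-3.16,-2.99]);HI=np.array([3.14,2.06,1.41,2.05,-.16])
def ik(tcp,tilt,head,q0):
    t,h=np.radians([tilt,head]);z=np.array([np.sin(t)*np.cos(h),np.sin(t)*np.sin(h),-np.cos(t)])
    f=lambda q:np.concatenate([(fk(q,P)[0]-tcp)/100,(fk(q,P)[1]-z)*3])
    s=least_squares(f,np.clip(q0,LO+.01,HI-.01),bounds=(LO,HI)); return s.x,np.abs(s.fun).max()
E
python3 - <<'E'
from kin import *
print(P.round(),r.fun[:9].round(1))
for y in(20,-54,-120,-160):
  for head in(-20,0,20):
    for q0 in([0,.3,-.7,1,-.5],[0,.3,-.7,-1,-.5],[0,.3,-.7,-2.2,-.5],[0,.3,-.7,-3,-.5]):
      o=[]
      for z in(62,110,162):
        q,e=ik(np.array([603,y,z]),38,head,q0); o.append((q.round(2).tolist(),round(e,3)))
      if all(x[1]<.02 for x in o): print(y,head,o)
E
```

```text
[ 181.  576.  437.   -5.  318.  -17. -164.    3.] [ 0.9 -0.   0.  -0.3  2.  -0.1  0.1 -1.   0.1]
20 20 [([0.14, 0.38, -0.42, -0.85, -0.17], np.float64(0.0)), ([0.21, 0.3, -0.48, -0.56, -0.16], np.float64(0.005)), ([0.26, 0.21, -0.52, -0.3, -0.19], np.float64(0.0))]
20 20 [([0.14, 0.38, -0.42, -0.85, -0.17], np.float64(0.0)), ([0.21, 0.3, -0.48, -0.56, -0.16], np.float64(0.005)), ([0.26, 0.21, -0.52, -0.3, -0.19], np.float64(0.0))]
20 20 [([0.14, 0.38, -0.42, -0.85, -0.17], np.float64(0.0)), ([0.21, 0.3, -0.48, -0.56, -0.16], np.float64(0.005)), ([0.26, 0.21, -0.52, -0.3, -0.19], np.float64(0.0))]
20 20 [([0.14, 0.38, -0.42, -0.85, -0.17], np.float64(0.0)), ([0.21, 0.3, -0.48, -0.56, -0.16], np.float64(0.005)), ([0.26, 0.21, -0.52, -0.3, -0.19], np.float64(0.0))]
-54 20 [([-0.06, 0.39, -0.37, -0.94, -0.31], np.float64(0.0)), ([-0.01, 0.31, -0.39, -0.74, -0.32], np.float64(0.0)), ([0.03, 0.23, -0.39, -0.57, -0.36], np.float64(0.0))]
-54 20 [([-0.06, 0.39, -0.37, -0.94, -0.31], np.float64(0.0)), ([-0.01, 0.31, -0.39, -0.74, -0.32], np.float64(0.0)), ([0.03, 0.23, -0.39, -0.57, -0.36], n
[... 1040 characters left out ...]
oat64(0.0))]
-160 20 [([-0.3, 0.44, -0.28, -0.94, -0.48], np.float64(0.0)), ([-0.26, 0.36, -0.28, -0.81, -0.51], np.float64(0.0)), ([-0.24, 0.28, -0.26, -0.7, -0.56], np.float64(0.0))]
-160 20 [([-0.3, 0.44, -0.28, -0.94, -0.48], np.float64(0.0)), ([-0.26, 0.36, -0.28, -0.81, -0.51], np.float64(0.0)), ([-0.24, 0.28, -0.26, -0.7, -0.56], np.float64(0.0))]
-160 20 [([-0.3, 0.44, -0.28, -0.94, -0.48], np.float64(0.0)), ([-0.26, 0.36, -0.28, -0.81, -0.51], np.float64(0.0)), ([-0.24, 0.28, -0.26, -0.7, -0.56], np.float64(0.0))]
-160 20 [([-0.3, 0.44, -0.28, -0.94, -0.48], np.float64(0.0)), ([-0.26, 0.36, -0.28, -0.81, -0.51], np.float64(0.0)), ([-0.24, 0.28, -0.26, -0.7, -0.56], np.float64(0.0))]
```

```bash
python3 - <<'E'
from kin import *
q=[.1,.2,-.5,0,-1]
for t,ti,h in[((500,0,230),0,0),((500,-40,220),10,20),((500,-75,200),20,20),((500,-75,150),30,20),((510,-75,90),38,20),((530,-75,62),38,20),((560,-75,62),38,20),((605,-75,62),38,20),((605,-75,160),38,20)]:
    q,e=ik(np.array(t),ti,h,q);print(t,ti,q.round(2),round(e,3))
go((500,0,230),0,0)
E
```

```text
(500, 0, 230) 0 [ 0.33  0.18 -0.29  0.   -1.11] 0.0
(500, -40, 220) 10 [ 0.23  0.11 -0.4  -0.03 -0.89] 0.0
(500, -75, 200) 20 [ 0.12  0.08 -0.49 -0.13 -0.67] 0.0
(500, -75, 150) 30 [ 0.06  0.11 -0.58 -0.38 -0.4 ] 0.0
(510, -75, 90) 38 [-0.15  0.24 -0.51 -0.96 -0.37] 0.0
(530, -75, 62) 38 [-0.18  0.32 -0.47 -1.06 -0.37] 0.0
(560, -75, 62) 38 [-0.15  0.35 -0.42 -1.01 -0.36] 0.0
(605, -75, 62) 38 [-0.11  0.4  -0.35 -0.94 -0.35] 0.0
(605, -75, 160) 38 [-0.03  0.24 -0.36 -0.61 -0.4 ] 0.0
pos [529.6  57.7 150.9] j [ 0.13  0.14 -1.02  2.05 -0.32 -0.88] F [-0.2 -0.7  0.7] t 2.6
shift [-0.148 -0.288  0.395] turn [0.081 0.395 0.209]
```

```bash
python3 -m handwheel '[{"x":-0.02,"y":-0.03,"z":0.04,"ax":0.01,"ay":0.04,"az":0.02},{"x":-0.02,"y":-0.03,"z":0.05,"ax":0.01,"ay":0.05,"az":0.02},{"x":-0.02,"y":-0.04,"z":0.05,"ax":0.01,"ay":0.05,"az":0.03},{"x":-0.02,"y":-0.04,"z":0.05,"ax":0.01,"ay":0.05,"az":0.03},{"x":-0.02,"y":-0.04,"z":0.05,"ax":0.01,"ay":0.05,"az":0.03},{"x":-0.02,"y":-0.04,"z":0.05,"ax":0.01,"ay":0.05,"az":0.03},{"x":-0.02,"y":-0.04,"z":0.05,"ax":0.01,"ay":0.05,"az":0.03},{"x":-0.01,"y":-0.03,"z":0.05,"ax":0.01,"ay":0.05,"az":0.02}]'; python3 -c "
from h import *
go((500,-75,200),20,20)"
```

```text
clock: 3.4
position: [534.4, 5.1, 215.2]
ee_rot: [0.985, -0.076, 0.148, 0.05]
contact_force: [1.8, -2.6, 0.3]
gripper_width: -0.3
grasp_force: 0.0
pos [534.4   5.1 215.2] j [ 0.43  0.11 -0.57  0.36 -0.7   0.73] F [ 1.8 -2.6  0.3] t 3.4
shift [-0.172 -0.4   -0.076] turn [ 0.051 -0.023  0.328]
```

Joint 4 has unwound. Now I'll turn to heading +20.

```bash
python3 -m handwheel '[{"x":-0.03,"y":-0.04,"z":0,"ax":0.01,"ay":0,"az":0.04},{"x":-0.03,"y":-0.05,"z":0,"ax":0.01,"ay":0,"az":0.04},{"x":-0.03,"y":-0.05,"z":-0.01,"ax":0.01,"ay":0,"az":0.04},{"x":-0.02,"y":-0.05,"z":-0.01,"ax":0.01,"ay":0,"az":0.04},{"x":-0.02,"y":-0.05,"z":-0.01,"ax":0.01,"ay":0,"az":0.04},{"x":-0.02,"y":-0.05,"z":-0.01,"ax":0,"ay":-0.01,"az":0.04},{"x":-0.02,"y":-0.05,"z":-0.02,"ax":0,"ay":-0.01,"az":0.04},{"x":0,"y":-0.05,"z":-0.02,"ax":0,"ay":-0.01,"az":0.04}]'; python3 -c "
from h import *
go((510,-75,90),38,20)"
```

```text
clock: 4.2
position: [502.0, -73.4, 199.8]
ee_rot: [0.97, 0.165, 0.176, -0.026]
contact_force: [0.7, -0.4, -0.4]
gripper_width: 0.1
grasp_force: 0.0
pos [502.  -73.4 199.8] j [ 0.13  0.07 -0.51 -0.11 -0.64  1.85] F [ 0.7 -0.4 -0.4] t 4.2
shift [ 0.04  -0.008 -0.549] turn [ 0.07  -0.181  0.009]
```

```bash
python3 -m handwheel '[{"x":0,"y":0,"z":-0.06,"ax":0.01,"ay":-0.02,"az":0},{"x":0,"y":0,"z":-0.07,"ax":0.01,"ay":-0.02,"az":0},{"x":0,"y":0,"z":-0.07,"ax":0.01,"ay":-0.02,"az":0},{"x":0,"y":0,"z":-0.07,"ax":0.01,"ay":-0.025,"az":0},{"x":0.01,"y":0,"z":-0.07,"ax":0.01,"ay":-0.025,"az":0},{"x":0.01,"y":0,"z":-0.07,"ax":0.01,"ay":-0.025,"az":0},{"x":0.01,"y":0,"z":-0.07,"ax":0.01,"ay":-0.025,"az":0},{"x":0.01,"y":0,"z":-0.07,"ax":0,"ay":-0.02,"az":0}]'; python3 -c "
from h import *
go((540,-75,62),38,20)"
```

```text
clock: 5.0
position: [511.4, -72.9, 90.4]
ee_rot: [0.933, 0.157, 0.321, -0.056]
contact_force: [-0.5, -0.5, -0.4]
gripper_width: -0.0
grasp_force: 0.0
pos [511.4 -72.9  90.4] j [-0.12  0.24 -0.52 -0.95 -0.34  2.86] F [-0.5 -0.5 -0.4] t 5.0
shift [ 0.143 -0.01  -0.142] turn [-0.002 -0.001  0.01 ]
```

```bash
python3 -m handwheel '[{"x":0.03,"y":0,"z":-0.04,"ax":0,"ay":0,"az":0},{"x":0.04,"y":0,"z":-0.05,"ax":0,"ay":0,"az":0},{"x":0.06,"y":0,"z":-0.05,"ax":0,"ay":0,"az":0},{"x":0.07,"y":0,"z":0,"ax":0,"ay":0,"az":0},{"x":0.07,"y":0,"z":0,"ax":0,"ay":0,"az":0},{"x":0.07,"y":0,"z":0,"ax":0,"ay":0,"az":0},{"x":0.07,"y":0,"z":0,"ax":0,"ay":0,"az":0},{"x":0.06,"y":0,"z":0,"ax":0,"ay":0,"az":0}]'; python3 - <<'E'
from h import *
go((607,-75,76),38,20)
for n in("side","top"): cv2.imwrite(f"pics/{n}2.png",arm.get_image(n)[:,:,::-1])
cv2.imwrite("pics/c3.png",cv2.resize(np.hstack([cv2.imread("pics/side2.png")[80:230,210:360],cv2.imread("pics/top2.png")[110:260,260:410]]),None,fx=2.66,fy=2.66,interpolation=cv2.INTER_CUBIC))
E
```

```text
clock: 5.8
position: [599.9, -72.4, 59.3]
ee_rot: [0.934, 0.156, 0.315, -0.058]
contact_force: [-30.2, -7.2, 1.1]
gripper_width: 0.1
grasp_force: 0.0
pos [599.9 -72.4  59.3] j [-0.09  0.41 -0.36 -0.92 -0.33  2.8 ] F [-30.2  -7.2   1.1] t 5.8
shift [ 0.035 -0.013  0.083] turn [-0.004 -0.009  0.01 ]
```

View pics/c3.png

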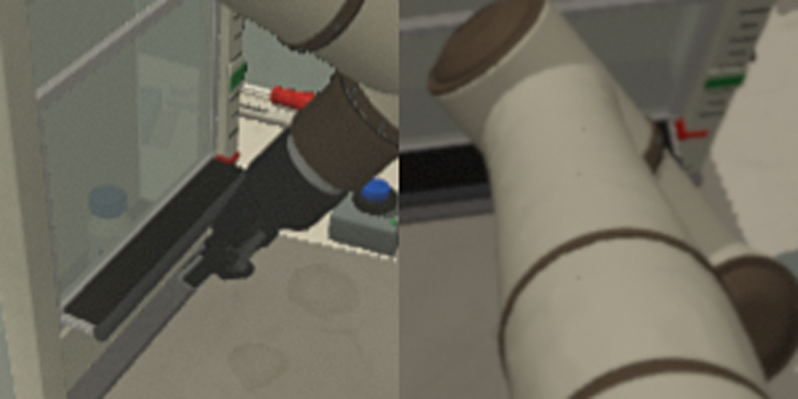

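The gripper's knuckle area is touching the bar from the front with 30 N, because the insertion is too deep and too low. The pointer is still at its first height. I'll back off at once, then re-enter a little higher and shallower.

```bash
python3 -m handwheel '[{"x":-0.08,"y":0,"z":0,"ax":0,"ay":0,"az":0},{"x":-0.08,"y":0,"z":0,"ax":0,"ay":0,"az":0},{"x":0,"y":0,"z":0.02,"ax":0,"ay":0,"az":0},{"x":0,"y":0,"z":0.03,"ax":0,"ay":0,"az":0},{"x":0.02,"y":0,"z":0,"ax":0,"ay":0,"az":0},{"x":0.02,"y":0,"z":0,"ax":0,"ay":0,"az":0},{"x":0.01,"y":0,"z":0,"ax":0,"ay":0,"az":0},{"x":0,"y":0,"z":0,"ax":0,"ay":0,"az":0}]'; python3 - <<'E'
from h import *
go((597,-75,70),40,20)
E
```

```text
clock: 6.7
position: [583.3, -75.7, 72.9]
ee_rot: [0.933, 0.156, 0.319, -0.054]
contact_force: [0.5, 0.1, -0.5]
gripper_width: 0.2
grasp_force: 0.0
pos [583.3 -75.7  72.9] j [-0.09  0.36 -0.39 -0.92 -0.33  2.8 ] F [ 0.5  0.1 -0.5] t 6.7
shift [ 0.069  0.004 -0.014] turn [ 0.007 -0.023  0.011]
```

Free again. Next, slowly forward about 12 mm.

```bash
python3 -m handwheel '[{"x":0.01,"y":0,"z":-0.01,"ax":0,"ay":-0.01,"az":0},{"x":0.01,"y":0,"z":-0.005,"ax":0,"ay":-0.01,"az":0},{"x":0.01,"y":0,"z":0,"ax":0,"ay":0,"az":0},{"x":0.01,"y":0,"z":0,"ax":0,"ay":0,"az":0},{"x":0.01,"y":0,"z":0,"ax":0,"ay":0,"az":0},{"x":0.01,"y":0,"z":0,"ax":0,"ay":0,"az":0},{"x":0,"y":0,"z":0,"ax":0,"ay":0,"az":0},{"x":0,"y":0,"z":0,"ax":0,"ay":0,"az":0}]'; python3 - <<'E'
from h import *
go((600,-75,77),40,20)
cv2.imwrite("pics/side3.png",arm.get_image("side")[:,:,::-1])
cv2.imwrite("pics/c4.png",cv2.resize(cv2.imread("pics/side3.png")[90:210,220:360],None,fx=5,fy=5,interpolation=cv2.INTER_CUBIC))
E
```

```text
clock: 7.5
position: [594.8, -75.9, 70.2]
ee_rot: [0.928, 0.157, 0.334, -0.052]
contact_force: [0.4, -0.2, -0.6]
gripper_width: 0.0
grasp_force: 0.0
pos [594.8 -75.9  70.2] j [-0.12  0.38 -0.37 -1.   -0.33  2.9 ] F [ 0.4 -0.2 -0.6] t 7.5
shift [0.026 0.005 0.034] turn [ 0.007 -0.003  0.011]
```

View pics/c4.png

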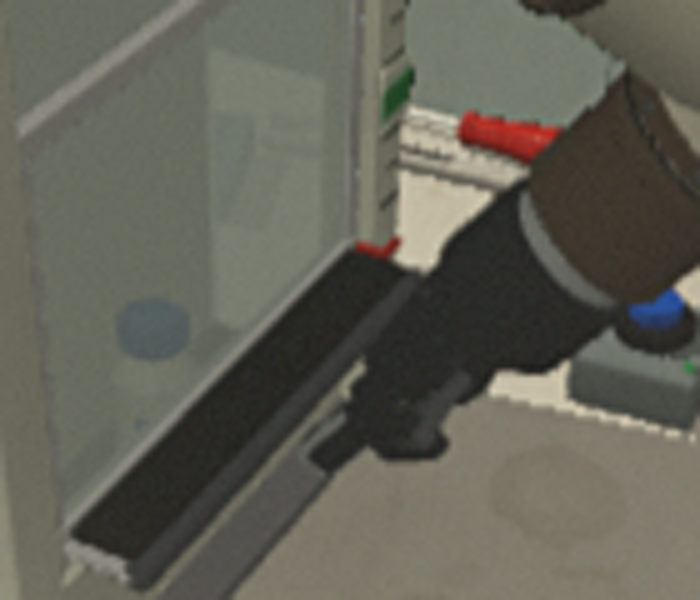

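The tip (284,182) is at the bar's front underside, with no contact yet and the pointer still low. I'll raise it gently.

```bash
python3 -m handwheel '[{"x":0,"y":0,"z":0.01,"ax":0,"ay":0,"az":0},{"x":0,"y":0,"z":0.01,"ax":0,"ay":0,"az":0},{"x":0,"y":0,"z":0.01,"ax":0,"ay":0,"az":0},{"x":0,"y":0,"z":0.01,"ax":0,"ay":0,"az":0},{"x":0,"y":0,"z":0.01,"ax":0,"ay":0,"az":0},{"x":0,"y":0,"z":0.01,"ax":0,"ay":0,"az":0},{"x":0,"y":0,"z":0.01,"ax":0,"ay":0,"az":0},{"x":0,"y":0,"z":0.01,"ax":0,"ay":0,"az":0}]'; python3 - <<'E'
from h import *
go((600,-75,77),40,20)
cv2.imwrite("pics/side4.png",arm.get_image("side")[:,:,::-1])
for k in(3,4):
  m=cv2.inRange(cv2.cvtColor(cv2.imread(f"pics/side{k}.png")[110:150,285:303],cv2.COLOR_BGR2HSV),(0,150,60),(8,255,255)); v,u=np.nonzero(m); print(len(u),u.mean()+285,v.mean()+110)
E
```

```text
clock: 8.35
position: [592.9, -75.5, 84.7]
ee_rot: [0.929, 0.157, 0.332, -0.053]
contact_force: [-0.8, 0.5, -5.4]
gripper_width: 0.0
grasp_force: 2.2
pos [592.9 -75.5  84.7] j [-0.1   0.35 -0.37 -0.93 -0.33  2.81] F [-0.8  0.5 -5.4] t 8.35
shift [ 0.035  0.003 -0.039] turn [ 0.006 -0.006  0.011]
14 294.92857142857144 139.28571428571428
14 295.2142857142857 139.35714285714286
```

Contact is well forward on the finger. I'll dip 10 mm, go 8 mm deeper, then lift.

```bash
python3 -m handwheel '[{"x":0,"y":0,"z":-0.04,"ax":0,"ay":0,"az":0},{"x":0,"y":0,"z":-0.02,"ax":0,"ay":0,"az":0},{"x":0.02,"y":0,"z":0,"ax":0,"ay":0,"az":0},{"x":0.02,"y":0,"z":0,"ax":0,"ay":0,"az":0},{"x":0,"y":0,"z":0.01,"ax":0,"ay":0,"az":0},{"x":0,"y":0,"z":0.01,"ax":0,"ay":0,"az":0},{"x":0,"y":0,"z":0.01,"ax":0,"ay":0,"az":0},{"x":0,"y":0,"z":0.01,"ax":0,"ay":0,"az":0}]'; python3 - <<'E'
from h import *
go((600,-75,77),40,20)
E
python3 -m handwheel '[{"x":0,"y":0,"z":0.02,"ax":0,"ay":0,"az":0},{"x":0,"y":0,"z":0.02,"ax":0,"ay":0,"az":0},{"x":0,"y":0,"z":0.02,"ax":0,"ay":0,"az":0},{"x":0,"y":0,"z":0.02,"ax":0,"ay":0,"az":0},{"x":0,"y":0,"z":0.02,"ax":0,"ay":0,"az":0},{"x":0,"y":0,"z":0.02,"ax":0,"ay":0,"az":0},{"x":0,"y":0,"z":0.02,"ax":0,"ay":0,"az":0},{"x":0,"y":0,"z":0,"ax":0,"ay":0,"az":0}]'; python3 - <<'E'
from h import *
go((600,-75,77),40,20)
cv2.imwrite("pics/side5.png",arm.get_image("side")[:,:,::-1])
for k in(3,5):
  m=cv2.inRange(cv2.cvtColor(cv2.imread(f"pics/side{k}.png")[100:150,285:303],cv2.COLOR_BGR2HSV),(0,150,60),(8,255,255)); v,u=np.nonzero(m); print(len(u),u.mean()+285,v.mean()+100)
E
```

```text
clock: 9.2
position: [601.5, -76.2, 81.3]
ee_rot: [0.928, 0.157, 0.333, -0.052]
contact_force: [-4.8, -2.3, -5.4]
gripper_width: -0.3
grasp_force: 3.3
pos [601.5 -76.2  81.3] j [-0.09  0.37 -0.36 -0.93 -0.33  2.82] F [-4.8 -2.3 -5.4] t 9.2
shift [-0.007  0.006 -0.022] turn [ 0.007 -0.005  0.011]
clock: 10.0
position: [601.7, -76.1, 110.2]
ee_rot: [0.928, 0.157, 0.334, -0.052]
contact_force: [-5.6, -3.4, -2.3]
gripper_width: -0.2
grasp_force: 3.1
pos [601.7 -76.1 110.2] j [-0.06  0.32 -0.37 -0.81 -0.33  2.67] F [-5.6 -3.4 -2.3] t 10.0
shift [-0.008  0.006 -0.166] turn [ 0.007 -0.004  0.011]
14 294.92857142857144 139.28571428571428
16 295.875 127.0
```

```bash
python3 -m handwheel '[{"x":0,"y":0,"z":0.03,"ax":0,"ay":0,"az":0},{"x":0,"y":0,"z":0.03,"ax":0,"ay":0,"az":0},{"x":0,"y":0,"z":0.03,"ax":0,"ay":0,"az":0},{"x":0,"y":0,"z":0.03,"ax":0,"ay":0,"az":0},{"x":0,"y":0,"z":0.03,"ax":0,"ay":0,"az":0},{"x":0,"y":0,"z":0.03,"ax":0,"ay":0,"az":0},{"x":0,"y":0,"z":0.02,"ax":0,"ay":0,"az":0},{"x":0,"y":0,"z":0,"ax":0,"ay":0,"az":0}]'; python3 - <<'E'
from h import *
go((600,-75,77),40,20)
for n in("side","top"): cv2.imwrite(f"pics/{n}6.png",arm.get_image(n)[:,:,::-1])
cv2.imwrite("pics/c5.png",cv2.resize(np.hstack([cv2.imread("pics/side6.png")[80:160,250:330],cv2.imread("pics/top6.png")[110:190,330:410]]),None,fx=5,fy=5,interpolation=cv2.INTER_CUBIC))
E
```

```text
clock: 10.85
position: [601.6, -76.0, 150.5]
ee_rot: [0.928, 0.157, 0.334, -0.052]
contact_force: [-6.8, -2.9, -1.9]
gripper_width: 0.2
grasp_force: 3.1
pos [601.6 -76.  150.5] j [-0.02  0.25 -0.37 -0.67 -0.36  2.49] F [-6.8 -2.9 -1.9] t 10.85
shift [-0.008  0.005 -0.368] turn [ 0.007 -0.004  0.011]
```

View pics/c5.png

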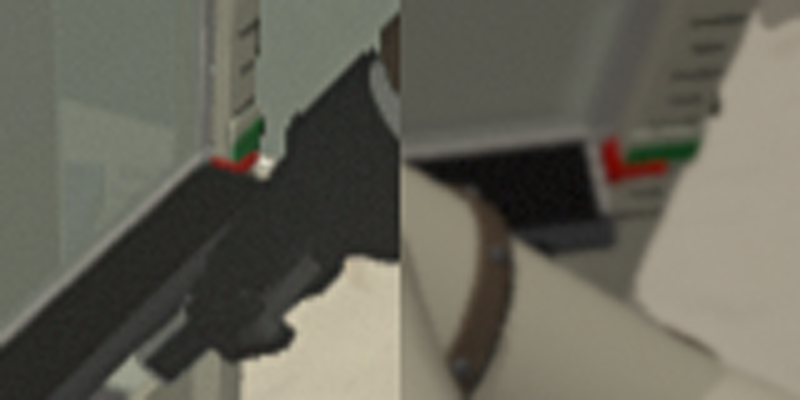

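The pointer's arm now lies just below the green band: tip at side (301,111.5) and top (383,144).

```bash
python3 - <<'E'
from h import *
print(tri((301.2,111.5),(383,144)))
X0=np.array([617,-211,0]) # known pointer x,y
for z in(176,180,184,188,192,196): print(z,proj("side",[617,-211,z])[0].round(1),proj("top",[617,-211,z])[0].round(1))
for k in(0,6):
 for n,b in(("side",(95,125,285,310)),("top",(130,165,365,400))):
  I=cv2.cvtColor(cv2.imread(f"pics/{n}{k}.png")[b[0]:b[1],b[2]:b[3]],cv2.COLOR_BGR2HSV)
  for nm,lo,hi in(("red",(0,130,60),(8,255,255)),("grn",(50,90,40),(85,255,255))):
   v,u=np.nonzero(cv2.inRange(I,lo,hi))
   if len(u): 
    v=v+b[0];u=u+b[2]; print(k,n,nm,len(u),"c",u.mean().round(1),v.mean().round(1),"rows",v.min(),v.max(),"right cols",u.max(), v[u>=u.max()-1].mean().round(1))
E
```

```text
(array([ 617.14614393, -210.41479099,  186.34531807]), np.float64(0.20634142834760408))
176 [301.1 115.1] [382.3 146.4]
180 [301.2 113.7] [382.7 145.5]
184 [301.3 112.2] [383.1 144.6]
188 [301.4 110.8] [383.5 143.7]
192 [301.4 109.3] [383.9 142.8]
196 [301.5 107.8] [384.3 141.9]
0 side grn 22 c 299.1 108.1 rows 104 112 right cols 301 106.5
0 top red 41 c 368.6 158.5 rows 154 161 right cols 375 159.0
0 top grn 38 c 381.6 140.4 rows 139 142 right cols 388 139.5
6 side red 19 c 296.5 112.5 rows 111 114 right cols 300 111.8
6 side grn 22 c 299.4 107.5 rows 104 111 right cols 302 105.8
6 top red 48 c 374.6 142.5 rows 138 146 right cols 383 143.3
6 top grn 28 c 382.5 140.0 rows 139 141 right cols 388 139.5
```

```bash
python3 -m handwheel '[{"x":0,"y":0,"z":0.01,"ax":0,"ay":0,"az":0},{"x":0,"y":0,"z":0.01,"ax":0,"ay":0,"az":0},{"x":0,"y":0,"z":0.01,"ax":0,"ay":0,"az":0},{"x":0,"y":0,"z":0.01,"ax":0,"ay":0,"az":0},{"x":0,"y":0,"z":0.01,"ax":0,"ay":0,"az":0},{"x":0,"y":0,"z":0,"ax":0,"ay":0,"az":0},{"x":0,"y":0,"z":0,"ax":0,"ay":0,"az":0},{"x":0,"y":0,"z":0,"ax":0,"ay":0,"az":0}]'; python3 - <<'E'
from h import *
go((600,-75,77),40,20)
for n in("side","top"): cv2.imwrite(f"pics/{n}7.png",arm.get_image(n)[:,:,::-1])
cv2.imwrite("pics/c6.png",cv2.resize(np.hstack([cv2.imread("pics/side7.png")[85:135,270:320],cv2.imread("pics/top7.png")[120:170,355:405]]),None,fx=8,fy=8,interpolation=cv2.INTER_CUBIC))
E
```

```text
clock: 11.75
position: [601.5, -75.9, 160.0]
ee_rot: [0.928, 0.157, 0.333, -0.052]
contact_force: [-4.7, -3.6, -4.3]
gripper_width: 0.1
grasp_force: 3.2
pos [601.5 -75.9 160. ] j [-0.02  0.24 -0.37 -0.63 -0.37  2.45] F [-4.7 -3.6 -4.3] t 11.75
shift [-0.007  0.005 -0.415] turn [ 0.006 -0.005  0.011]
```

View pics/c6.png

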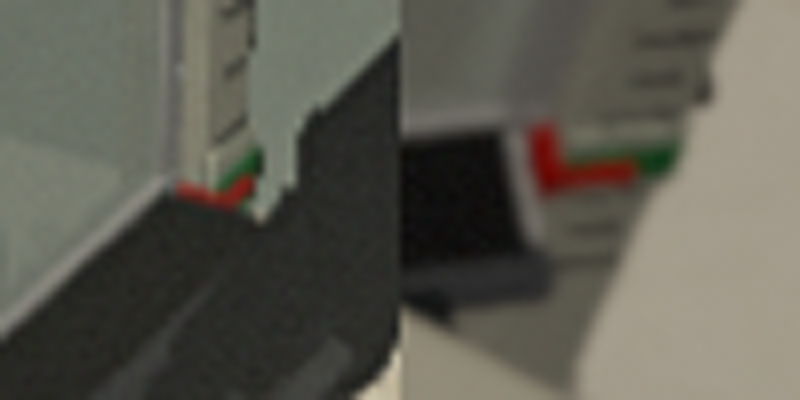

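The pointer tip is at side (301.5,107.9) and top (384.6,141), so z is about 196, in the middle of the green band. Now withdraw: a little down, then back. I'll also triangulate the button.

```bash
python3 -m handwheel '[{"x":0,"y":0,"z":-0.015,"ax":0,"ay":0,"az":0},{"x":-0.01,"y":0,"z":-0.015,"ax":0,"ay":0,"az":0},{"x":-0.05,"y":0,"z":0,"ax":0,"ay":0,"az":0},{"x":-0.08,"y":0,"z":0,"ax":0,"ay":0,"az":0},{"x":-0.1,"y":0,"z":0,"ax":0,"ay":0,"az":0},{"x":-0.1,"y":0,"z":0,"ax":0,"ay":0,"az":0},{"x":-0.1,"y":0,"z":0,"ax":0,"ay":0,"az":0},{"x":-0.08,"y":0,"z":0,"ax":0,"ay":0,"az":0}]'; python3 - <<'E'
from kin import *
c=[]
for n,b in(("side",(140,162,335,365)),("top",(200,230,405,440))):
    m=cv2.inRange(cv2.cvtColor(cv2.imread(f"pics/{n}0.png")[b[0]:b[1],b[2]:b[3]],cv2.COLOR_BGR2HSV),(100,120,40),(128,255,255))
    v,u=np.nonzero(m); c.append((u.mean()+b[2],v.mean()+b[0])); print(c[-1],len(u),u.min()+b[2],u.max()+b[2],v.min()+b[0],v.max()+b[0])
t=tri(*c);print(t)
for z in(36,45,50,55): print(z,onz("side",c[0],z).round(),onz("top",c[1],z).round())
go((507,-303,150),0,0)
print(ik(np.array([507,-303,150.]),0,0,[-.2,.3,-.4,0,-1]),ik(np.array([507,-303,45.]),0,0,[-.2,.3,-.4,0,-1]))
E
```

```text
clock: 12.65
position: [497.7, -75.9, 155.3]
ee_rot: [0.928, 0.157, 0.335, -0.052]
contact_force: [0.9, -0.2, -0.1]
gripper_width: -0.1
grasp_force: 0.0
(np.float64(350.52542372881356), np.float64(150.6271186440678)) 59 346 356 148 154
(np.float64(423.4635416666667), np.float64(214.06770833333334)) 192 416 431 207 221
(array([ 504.90151192, -301.06203706,   54.2125856 ]), np.float64(1.5043668317009087))
36 [ 513. -327.   36.] [ 509. -307.   36.]
45 [ 510. -314.   45.] [ 507. -304.   45.]
50 [ 507. -307.   50.] [ 505. -303.   50.]
55 [ 505. -300.   55.] [ 504. -301.   55.]
pos [497.7 -75.9 155.3] j [-0.05  0.09 -0.55 -0.73 -0.36  2.58] F [ 0.9 -0.2 -0.1] t 12.65
shift [ 0.047 -1.135 -0.027] turn [-0.067  0.438 -0.204]
(array([-2.63270190e-01,  3.96455266e-01, -1.85143274e-01,  4.99465062e-17,
       -9.89197786e-01]), np.float64(1.7053025658242404e-15)) (array([-2.63270190e-01,  5.18163969e-01, -2.85941293e-01, -2.41916173e-11,
       -7.66691064e-01]), np.float64(5.33819655146317e-11))
```

```bash
python3 -m handwheel '[{"x":0,"y":-0.14,"z":0,"ax":-0.008,"ay":0.055,"az":-0.025},{"x":0,"y":-0.14,"z":0,"ax":-0.008,"ay":0.055,"az":-0.025},{"x":0,"y":-0.14,"z":0,"ax":-0.008,"ay":0.055,"az":-0.025},{"x":0,"y":-0.14,"z":0,"ax":-0.008,"ay":0.055,"az":-0.025},{"x":0,"y":-0.14,"z":0,"ax":-0.008,"ay":0.055,"az":-0.025},{"x":0.01,"y":-0.14,"z":0,"ax":-0.008,"ay":0.055,"az":-0.025},{"x":0.01,"y":-0.14,"z":0,"ax":-0.008,"ay":0.055,"az":-0.025},{"x":0.01,"y":-0.14,"z":0,"ax":-0.008,"ay":0.055,"az":-0.025}]'; python3 - <<'E'
from h import *
go((504,-302,75),0,0)
I=arm.get_image("side");cv2.imwrite("pics/side8.png",I[:,:,::-1])
cv2.imwrite("pics/c7.png",cv2.resize(I[80:200,250:410,::-1],None,fx=5,fy=5,interpolation=cv2.INTER_CUBIC))
E
```

```text
clock: 13.45
position: [504.9, -301.1, 155.5]
ee_rot: [1.0, 0.001, -0.003, -0.004]
contact_force: [0.2, 0.2, -0.8]
gripper_width: -0.3
grasp_force: 0.0
pos [ 504.9 -301.1  155.5] j [-0.27  0.39 -0.18 -0.01 -1.    1.84] F [ 0.2  0.2 -0.8] t 13.45
shift [-0.005 -0.005 -0.402] turn [-0.005 -0.004 -0.002]
```

View pics/c7.png

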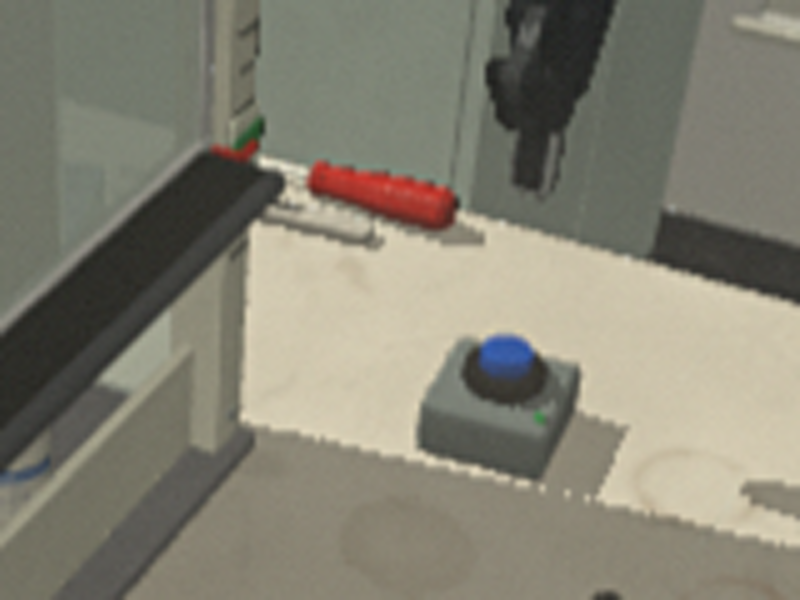

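```bash
python3 - <<'E'
from h import *
cv2.imwrite("pics/top8.png",arm.get_image("top")[:,:,::-1])
for k in(6,7,8):
 for n,b in(("side",(95,125,285,310)),("top",(130,165,365,400))):
  I=cv2.cvtColor(cv2.imread(f"pics/{n}{k}.png")[b[0]:b[1],b[2]:b[3]],cv2.COLOR_BGR2HSV)
  for nm,lo,hi in(("red",(0,130,60),(8,255,255)),("grn",(50,90,40),(85,255,255))):
    v,u=np.nonzero(cv2.inRange(I,lo,hi)); v=v+b[0];u=u+b[2]; print(k,n,nm,len(u),"c",u.mean().round(1),v.mean().round(1),"rows",v.min(),v.max(),"right",u.max(), v[u>=u.max()-1].mean().round(1))
E
```

```text
6 side red 19 c 296.5 112.5 rows 111 114 right 300 111.8
6 side grn 22 c 299.4 107.5 rows 104 111 right 302 105.8
6 top red 48 c 374.6 142.5 rows 138 146 right 383 143.3
6 top grn 28 c 382.5 140.0 rows 139 141 right 388 139.5
7 side red 20 c 297.2 108.8 rows 107 110 right 301 107.8
7 side grn 5 c 299.8 105.4 rows 104 107 right 301 104.7
7 top red 50 c 375.4 140.4 rows 136 143 right 383 141.2
7 top grn 9 c 386.4 139.7 rows 139 141 right 388 139.5
8 side red 17 c 297.0 110.0 rows 108 111 right 300 109.5
8 side grn 12 c 299.3 106.5 rows 104 109 right 301 105.5<stdin>:7: RuntimeWarning: Mean of empty slice.
  ret = ret.dtype.type(ret / rcount)
Traceback (most recent call last):
ValueError: zero-size array to reduction operation minimum which has no identity
```

In the picture the gripper is above the pod and button (352,151) and the window stands free. The pointer sagged about 4 mm as I withdrew, to z of about 192, which is only about 4 mm above the bottom edge of the band. I'll go back and nudge it up 8 mm before pressing, to leave room for the same sag.

```bash
python3 -m handwheel '[{"x":-0.01,"y":0.14,"z":0,"ax":0.008,"ay":-0.055,"az":0.025},{"x":-0.01,"y":0.14,"z":0,"ax":0.008,"ay":-0.055,"az":0.025},{"x":-0.01,"y":0.14,"z":0,"ax":0.008,"ay":-0.055,"az":0.025},{"x":0,"y":0.14,"z":0,"ax":0.008,"ay":-0.055,"az":0.025},{"x":0,"y":0.14,"z":0,"ax":0.008,"ay":-0.055,"az":0.025},{"x":0,"y":0.14,"z":0,"ax":0.008,"ay":-0.055,"az":0.025},{"x":0,"y":0.14,"z":-0.01,"ax":0.008,"ay":-0.055,"az":0.025},{"x":0,"y":0.14,"z":-0.015,"ax":0.008,"ay":-0.055,"az":0.025}]'; python3 - <<'E'
from h import *
go((592,-76,150),40,20)
E
```

```text
clock: 14.35
position: [497.3, -76.2, 150.1]
ee_rot: [0.928, 0.157, 0.333, -0.052]
contact_force: [-1.0, -1.0, -0.6]
gripper_width: -0.2
grasp_force: 0.0
pos [497.3 -76.2 150.1] j [-0.06  0.1  -0.55 -0.75 -0.35  2.6 ] F [-1.  -1.  -0.6] t 14.35
shift [ 0.474  0.001 -0.001] turn [ 0.007 -0.004  0.011]
```

```bash
python3 -m handwheel '[{"x":0.08,"y":0,"z":0,"ax":0,"ay":0,"az":0},{"x":0.1,"y":0,"z":0,"ax":0,"ay":0,"az":0},{"x":0.1,"y":0,"z":0,"ax":0,"ay":0,"az":0},{"x":0.1,"y":0,"z":0,"ax":0,"ay":0,"az":0},{"x":0.06,"y":0,"z":0,"ax":0,"ay":0,"az":0},{"x":0.03,"y":0,"z":0,"ax":0,"ay":0,"az":0},{"x":0.02,"y":0,"z":0,"ax":0,"ay":0,"az":0},{"x":0.01,"y":0,"z":0,"ax":0,"ay":0,"az":0}]'; python3 - <<'E'
from h import *
go((600,-76,156),40,20)
E
```

```text
clock: 15.15
position: [598.3, -78.2, 149.3]
ee_rot: [0.929, 0.155, 0.331, -0.052]
contact_force: [-0.3, 0.4, 0.9]
gripper_width: -0.5
grasp_force: 0.0
pos [598.3 -78.2 149.3] j [-0.03  0.25 -0.38 -0.66 -0.36  2.48] F [-0.3  0.4  0.9] t 15.15
shift [0.008 0.011 0.034] turn [ 0.007 -0.008  0.013]
```

```bash
python3 -m handwheel '[{"x":0.01,"y":0,"z":0.01,"ax":0,"ay":0,"az":0},{"x":0,"y":0,"z":0.01,"ax":0,"ay":0,"az":0},{"x":0,"y":0,"z":0.01,"ax":0,"ay":0,"az":0},{"x":0,"y":0,"z":0.01,"ax":0,"ay":0,"az":0},{"x":0,"y":0,"z":0.01,"ax":0,"ay":0,"az":0},{"x":0,"y":0,"z":0.01,"ax":0,"ay":0,"az":0},{"x":0,"y":0,"z":0.01,"ax":0,"ay":0,"az":0},{"x":0,"y":0,"z":0,"ax":0,"ay":0,"az":0}]'; cat > m.py <<'E'
from h import *
go((600,-76,164),40,20)
for n,b in(("side",(95,125,285,310)),("top",(125,165,365,395))):
  I=cv2.cvtColor(arm.get_image(n)[b[0]:b[1],b[2]:b[3]],cv2.COLOR_RGB2HSV)
  v,u=np.nonzero(cv2.inRange(I,(0,130,60),(8,255,255)))
  if len(u): v=v+b[0];u=u+b[2]; print(n,len(u),"c",u.mean().round(1),v.mean().round(1),"right",u.max(), v[u>=u.max()-1].mean().round(1))
E
python3 m.py
```

```text
clock: 15.95
position: [599.4, -77.9, 162.3]
ee_rot: [0.93, 0.155, 0.33, -0.052]
contact_force: [-3.6, 0.2, -4.2]
gripper_width: -0.1
grasp_force: 2.8
pos [599.4 -77.9 162.3] j [-0.02  0.23 -0.38 -0.61 -0.37  2.43] F [-3.6  0.2 -4.2] t 15.95
shift [0.003 0.01  0.008] turn [ 0.007 -0.009  0.012]
side 19 c 297.4 108.8 right 301 107.8
top 47 c 375.4 140.4 right 383 141.5
```

```bash
python3 -m handwheel '[{"x":0,"y":0,"z":0.005,"ax":0,"ay":0,"az":0},{"x":0,"y":0,"z":0.005,"ax":0,"ay":0,"az":0},{"x":0,"y":0,"z":0,"ax":0,"ay":0,"az":0},{"x":0,"y":0,"z":0,"ax":0,"ay":0,"az":0},{"x":-0.01,"y":0,"z":-0.01,"ax":0,"ay":0,"az":0},{"x":-0.02,"y":0,"z":-0.02,"ax":0,"ay":0,"az":0},{"x":-0.03,"y":0,"z":-0.02,"ax":0,"ay":0,"az":0},{"x":-0.03,"y":0,"z":0,"ax":0,"ay":0,"az":0}]';python3 m.py; python3 -m handwheel '[{"x":-0.04,"y":0,"z":0,"ax":0,"ay":0,"az":0},{"x":-0.08,"y":0,"z":0,"ax":0,"ay":0,"az":0},{"x":-0.08,"y":0,"z":0,"ax":0,"ay":0,"az":0},{"x":-0.1,"y":0,"z":0,"ax":0,"ay":0,"az":0},{"x":-0.1,"y":0,"z":0,"ax":0,"ay":0,"az":0},{"x":-0.04,"y":0,"z":0.01,"ax":0,"ay":0,"az":0},{"x":0,"y":0,"z":0.01,"ax":0,"ay":0,"az":0},{"x":0,"y":0,"z":0,"ax":0,"ay":0,"az":0}]'; python3 m.py
```

```text
clock: 16.85
position: [583.5, -78.7, 156.2]
ee_rot: [0.929, 0.155, 0.332, -0.051]
contact_force: [-0.5, -0.4, -0.4]
gripper_width: 0.2
grasp_force: 0.0
pos [583.5 -78.7 156.2] j [-0.03  0.22 -0.41 -0.65 -0.36  2.48] F [-0.5 -0.4 -0.4] t 16.85
shift [0.083 0.013 0.039] turn [ 0.008 -0.006  0.014]
side 20 c 297.2 107.9 right 301 106.8
top 49 c 375.8 139.9 right 383 140.5
clock: 17.75
position: [495.2, -78.4, 160.3]
ee_rot: [0.929, 0.156, 0.332, -0.051]
contact_force: [-0.8, -0.6, -0.3]
gripper_width: 0.1
grasp_force: 0.0
pos [495.2 -78.4 160.3] j [-0.05  0.08 -0.56 -0.69 -0.36  2.53] F [-0.8 -0.6 -0.3] t 17.75
shift [0.524 0.012 0.019] turn [ 0.008 -0.006  0.013]
side 18 c 297.6 107.8 right 301 106.8
top 51 c 375.7 139.9 right 383 140.5
```

The pointer is free at about 198, in the band and not sagging. Now to the button.

```bash
python3 -m handwheel '[{"x":0,"y":-0.14,"z":0,"ax":-0.008,"ay":0.055,"az":-0.025},{"x":0,"y":-0.14,"z":0,"ax":-0.008,"ay":0.055,"az":-0.025},{"x":0,"y":-0.14,"z":0,"ax":-0.008,"ay":0.055,"az":-0.025},{"x":0,"y":-0.14,"z":0,"ax":-0.008,"ay":0.055,"az":-0.025},{"x":0.01,"y":-0.14,"z":0,"ax":-0.008,"ay":0.055,"az":-0.025},{"x":0.01,"y":-0.14,"z":0,"ax":-0.008,"ay":0.055,"az":-0.025},{"x":0.01,"y":-0.14,"z":0,"ax":-0.008,"ay":0.055,"az":-0.025},{"x":0.01,"y":-0.14,"z":0,"ax":-0.008,"ay":0.055,"az":-0.025}]'; python3 -m handwheel '[{"x":0,"y":0,"z":-0.08,"ax":0,"ay":0,"az":0},{"x":0,"y":0,"z":-0.1,"ax":0,"ay":0,"az":0},{"x":0,"y":0,"z":-0.1,"ax":0,"ay":0,"az":0},{"x":0,"y":0,"z":-0.08,"ax":0,"ay":0,"az":0},{"x":0,"y":0,"z":-0.04,"ax":0,"ay":0,"az":0},{"x":0,"y":0,"z":-0.03,"ax":0,"ay":0,"az":0},{"x":0,"y":0,"z":0,"ax":0,"ay":0,"az":0},{"x":0,"y":0,"z":0,"ax":0,"ay":0,"az":0}]'; python3 - <<'E'
from h import *
go((504,-302,55),0,0)
I=arm.get_image("side")
cv2.imwrite("pics/c8.png",cv2.resize(I[80:200,250:410,::-1],None,fx=5,fy=5,interpolation=cv2.INTER_CUBIC))
E
```

```text
clock: 18.65
position: [503.4, -303.5, 159.1]
ee_rot: [1.0, -0.0, -0.008, -0.004]
contact_force: [1.1, 0.3, -0.2]
gripper_width: -0.0
grasp_force: 0.0
clock: 19.45
position: [503.2, -302.4, 73.8]
ee_rot: [1.0, 0.001, -0.005, -0.004]
contact_force: [0.5, -0.8, 0.3]
gripper_width: 0.0
grasp_force: 0.0
pos [ 503.2 -302.4   73.8] j [-0.27  0.48 -0.27 -0.01 -0.83  1.84] F [ 0.5 -0.8  0.3] t 19.45
shift [ 0.004  0.002 -0.094] turn [-0.005 -0.007 -0.001]
```

View pics/c8.png

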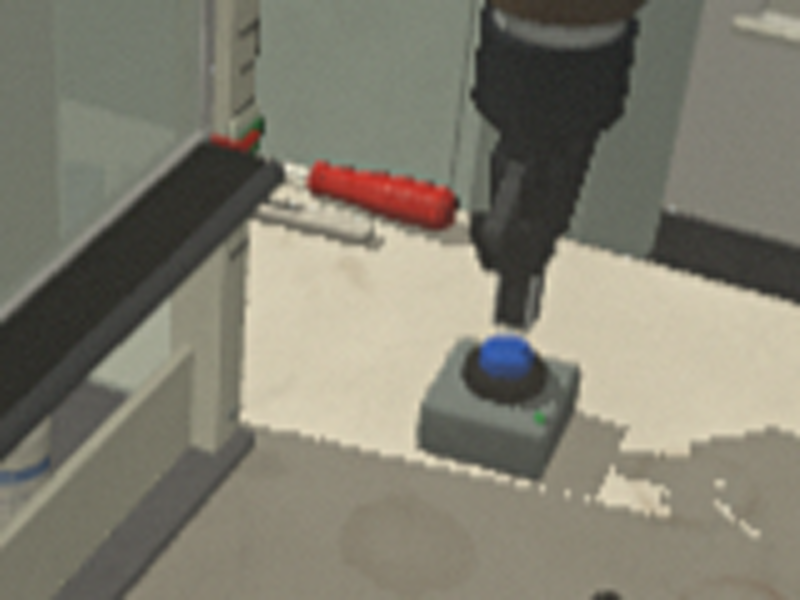

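The shut fingertips (354,145) are centred just above the button, and the pointer is still in the green. Pressing in small steps and watching the force.

```bash
python3 -m handwheel '[{"x":0,"y":0,"z":-0.02,"ax":0,"ay":0,"az":0},{"x":0,"y":0,"z":-0.02,"ax":0,"ay":0,"az":0},{"x":0,"y":0,"z":-0.02,"ax":0,"ay":0,"az":0},{"x":0,"y":0,"z":-0.015,"ax":0,"ay":0,"az":0},{"x":0,"y":0,"z":-0.01,"ax":0,"ay":0,"az":0},{"x":0,"y":0,"z":-0.01,"ax":0,"ay":0,"az":0},{"x":0,"y":0,"z":0,"ax":0,"ay":0,"az":0},{"x":0,"y":0,"z":0,"ax":0,"ay":0,"az":0}]'
```

```text
clock: 20.3
position: [502.5, -302.2, 54.5]
ee_rot: [1.0, 0.0, -0.006, -0.004]
contact_force: [-1.2, 1.0, 3.9]
gripper_width: 0.2
grasp_force: 1.7
```

```bash
python3 -m handwheel '[{"x":0,"y":0,"z":-0.01,"ax":0,"ay":0,"az":0},{"x":0,"y":0,"z":-0.01,"ax":0,"ay":0,"az":0},{"x":0,"y":0,"z":0,"ax":0,"ay":0,"az":0},{"x":0,"y":0,"z":0,"ax":0,"ay":0,"az":0},{"x":0,"y":0,"z":0,"ax":0,"ay":0,"az":0},{"x":0,"y":0,"z":0,"ax":0,"ay":0,"az":0},{"x":0,"y":0,"z":0,"ax":0,"ay":0,"az":0},{"x":0,"y":0,"z":0,"ax":0,"ay":0,"az":0}]'
```

```text
clock: 21.1
position: [502.5, -302.3, 52.0]
ee_rot: [1.0, 0.001, -0.006, -0.004]
contact_force: [-4.8, 3.4, 13.2]
gripper_width: 0.1
grasp_force: 6.2
```

13 N and stiff, so it is fully down. Release and rise.

```bash
python3 -m handwheel '[{"x":0,"y":0,"z":0.02,"ax":0,"ay":0,"az":0},{"x":0,"y":0,"z":0.04,"ax":0,"ay":0,"az":0},{"x":0,"y":0,"z":0.08,"ax":0,"ay":0,"az":0},{"x":0,"y":0,"z":0.1,"ax":0,"ay":0,"az":0},{"x":0,"y":0,"z":0.1,"ax":0,"ay":0,"az":0},{"x":0,"y":0,"z":0.08,"ax":0,"ay":0,"az":0},{"x":0,"y":0,"z":0,"ax":0,"ay":0,"az":0},{"x":0,"y":0,"z":0,"ax":0,"ay":0,"az":0}]'; python3 - <<'E'
import m
from h import arm
print(arm.job_done())
E
```

```text
clock: 21.9
position: [502.6, -302.1, 133.8]
ee_rot: [1.0, 0.0, -0.006, -0.004]
contact_force: [0.1, -0.3, 1.3]
gripper_width: 0.0
grasp_force: 0.0
pos [ 502.6 -302.1  133.8] j [-0.27  0.41 -0.21 -0.01 -0.96  1.84] F [ 0.1 -0.3  1.3] t 21.9
shift [0.487 1.13  0.151] turn [ 0.074 -0.448  0.211]
side 18 c 297.6 107.8 right 301 106.8
the job is handed in; nothing more can be done
None
```

The job is handed in at 21.9 s: the window is set with its pointer about 2 mm above the middle of the green band by my camera measurement, and the button was then pressed until it stopped (13 N) and released; on the first approach the gripper touched the front of the lip bar with about 31 N, under the 40 N limit, and I backed it off.

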